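# Find the full glaze jar by weight

## Task

Three look-alike glaze jars stand in the wooden carrier, and only one is still full. Fold the carrier's handle right down out of the way to either side, then go along the row from your left to your right, lifting each jar in turn right out of its hole to feel its weight and setting the lighter ones back upright in the carrier. Finish while holding the heaviest jar up, upright and at least 15 cm above the table, the other two standing in the carrier; do not tip a jar over, and leave the pot, bowl and stamp nearby undisturbed.

Things in the scene. Friction and masses are not known exactly. Their poses are not given: they have to be found in the camera images.
- carrier: wooden jar carrier, fixed on the table, 348 mm long (its y), 96 mm deep (its x); origin at the centre of its underside. Base board 10 mm thick; deck (z 22 to 30 mm) with three 64 mm round holes in a row along y, 100 mm apart. End cheeks 12 mm thick, inner faces 162 mm from the centre, 72 mm tall. Before and behind the row nothing stands above the deck: fingers closing along its x have the most room.
- pocket_left (a point): centre of the left (carrier's +y) pocket's floor, 10 mm above the table: where the centre of a standing jar's underside is
- pocket_middle (a point): the same point of the middle pocket
- pocket_right (a point): the same point of the right (carrier's -y) pocket
- handle (a joint): angle of the carrier's handle (rad): 0 upright over the jars, positive leans to the carrier's +x (away from the robot), negative to -x; stops at +1.65 and -1.65, folded down. Its axis runs along the carrier's y, 56 mm above the table, midway across. Starts within 0.2 of 0; light friction holds it (1 N at the grip moves it); past about 0.5 either way it falls to its stop by itself.
- handle_grip (a point): middle of the handle's crossbar: a round wooden bar 22 mm thick, 328 mm long along the carrier's y, 125 mm from the swing axis: about 181 mm above the table when upright; folded, about 46 mm above the table and 125 mm from the carrier's middle. Flat steel arms at its ends, outside the end cheeks.
- jar_a: closed screw-lid glaze jar: white round body 56 mm across, 55 mm tall, red lid 55 mm across, 70 mm tall in all; origin at the centre of its underside, z up. The three jars look alike and stand in the three pockets in any order; two are nearly empty (0.15 to 0.26 kg), one is full (0.45 to 0.57 kg); only weight tells which. Rigid; grip round body or lid.
- jar_b: closed screw-lid glaze jar: white round body 56 mm across, 55 mm tall, red lid 55 mm across, 70 mm tall in all; origin at the centre of its underside, z up. The three jars look alike and stand in the three pockets in any order; two are nearly empty (0.15 to 0.26 kg), one is full (0.45 to 0.57 kg); only weight tells which. Rigid; grip round body or lid.
- jar_c: closed screw-lid glaze jar: white round body 56 mm across, 55 mm tall, red lid 55 mm across, 70 mm tall in all; origin at the centre of its underside, z up. The three jars look alike and stand in the three pockets in any order; two are nearly empty (0.15 to 0.26 kg), one is full (0.45 to 0.57 kg); only weight tells which. Rigid; grip round body or lid.
- pinch_pot: bystander: raw clay pinched cup, 72 mm across, 64 mm tall, to the right of the carrier; origin at the centre of its underside
- water_bowl: bystander: glazed bowl, 133 mm across, 48 mm tall, to the left of the carrier; origin at the centre of its underside
- stamp: bystander: small pale pottery stamp, 31 mm across, 53 mm tall, standing at the front left; origin at the centre of its underside
Mind the look-alikes: they are no part of the job. Leave any blue, pink or purple look-alike of the jar_a alone.

How it is judged:
By the outcome, as a careful person would: the job done as asked, in the order asked, and still so for the second after the job is handed in, while the arm keeps its last pose, push and grip.
It also fails if it takes over 72 s, if anything falls off the work surface, if the arm or the gripper's body presses on something with over 40 N, if the wrist force passes 120 N, or if a joint passes its speed limit or range.

## Robot

A 6-joint arm with a two-finger parallel gripper is mounted at the origin on a cart in front of the work surface, level with it; the furniture and walls round the work are solid. World frame = base frame: x ahead of the robot, y to its left, z up, the work surface at z = 0. Lengths are in m, angles in rad, forces in N, time in s.
With the tool pointing down it reaches from about 0.35 to 0.775 m from the base axis. Payload 7.3 kg.
Tool frame: the origin (TCP) lies on the centre line of the jaws, within the pads' length; the fingertips stand 17 mm ahead of it and the grasp point (between the pads) lies 2 mm behind it (robot.tip_extent is the distance from the TCP to the fingertips, in m); z points along the fingers, y is the line along which they close (so a half turn about z gives the same grasp; the last joint's range is limited). The gripper opens to 92 mm and grips with 3 to 60 N. Pads are 19 mm wide; open, the fingers measure 130 mm over their backs; the gripper's body (75 mm by 190 mm) begins 47 mm behind the grasp point.
Start: joints at [-1.362, 0.342, 1.524, -0, 1.275, -0.146], TCP at [0.182, -0.492, 0.244] pointing down, gripper open.
Joint ranges: [-2.53, 2.53], [-0.77, 2.02], [0.04, 2.7], [-1, 4.14], [0.28, 2.66], [-3.11, 3.11]. Speed limits (rad/s): [2.57, 2.57, 3.14, 3.14, 3.14, 3.14].

## Interface

Orientations are given as [roll, pitch, yaw] about the fixed x, y, z axes, in that order (R = Rz(yaw) Ry(pitch) Rx(roll)).
In Python, from cell import robot gives the robot as it stands.
- The arm moves only by the tool step_arm, never from a script. Its argument "motion" is a list of rows, each a list of 2 entries, a list of its own where there are three numbers: the shift along the tool's x, y, z in units of 60 mm (1.0 is 60 mm), then the turn about the tool's z in rad. In form: [[[x, y, z], spin], ...]. A call has 1 to 10 rows; each row is the pose to reach, as a shift and turn from the pose commanded when the call began, along the tool's axes at that moment; what a row does not reach only later rows make up. A row lasts 1/8 s, in which the tool goes at most 62.5 mm and 10.7 degrees, less where a joint would pass 70% of its speed; a pose out of reach is approached as far as the arm can. A call with a gripper value outside its range is refused whole. "hand" is the closure in counts, from 0 (fully open) to 255 (shut), set as the call begins (left out, the last holds). The fingers move at their own pace and stop on an object; "squeeze" is the grip in N (left out, the last holds). Time passes only in rows, so rows that repeat a pose let the fingers close. It gives the time, the measured TCP pose, the force, the opening and the grip force at its end, in the units of the state.
- robot.observe(): the state, without advancing time (a new reading comes with each control period).
- robot.read_camera(name): name is "side" or "top" or "wrist"; returns a dict with "pixels" (480x640x3 uint8, red, green, blue), "intrinsics" (3x3 intrinsics, pixels), "k1" (the pictures are not rectified: a ray, as slopes to the right and down, at radius r is drawn at 1 + k1 r^2 times it, then the intrinsics apply), "xyz" and "rotation" of the camera in the world; the wrist camera has in their place "T_tool_cam" (4x4, takes a point from camera to tool coordinates, whose origin is the TCP and whose axes are the flange's). Camera axes: x right, y up, looking along -z (the intrinsics and any distortion apply to the point x, -y, -z); pixel columns grow to the right and rows downward; lengths in m; the calibration is good to about 2 mm. A picture is of the moment at which its call begins: read the wrist's pose just before it. There is no depth.
- robot.hand_in(): hands the job in; it is judged then, once.
The state is a dict: "time": time; "qpos": joint angles; "qvel": joint speeds; "joint_efforts": joint torques, N m; "tool_pos": TCP position; "tool_rot": TCP orientation; "contact_force": force on the tool from outside, world axes, zero at the start; "torque": the same for the moment, N m; "opening": finger opening in m; "grip_force": force on a finger pad.
Only numpy, scipy, OpenCV 4.12 (cv2) and the standard library are available. Lean on these libraries where they do the work, as an engineer would, in place of code of your own. Each camera call takes 0.05 s, during which the arm holds its last target. There are 200 camera calls.

## Working session

There is one attempt and no reset: what is moved stays moved. The work goes in short steps, Python scripts to look and compute and a tool call to move; the robot and the scene stay as the last step left them, time stands still between calls to the robot, and variables do not carry over. Pictures are saved under pics/ and viewed, at most 10 in all, crops included, and the job is handed in when it is done.

Besides the shell and the picture viewer there is one more tool, called after "Call:" as name(argument=value, ...) on one line, values as JSON. step_arm: Moves the arm, as the interface text tells. Its arguments: {"type":"object","properties":{"motion":{"type":"array"},"hand":{"type":"number"},"squeeze":{"type":"number"}},"required":["motion"]}

```bash
mkdir -p pics
cat > h.py <<'E'
import numpy as np, cv2
from cell import robot
def cam(n):
    s=robot.observe(); c=robot.read_camera(n); c['s']=s; return c
def ray(c,u,v):
    K=c['intrinsics']; p=np.array([(u-K[0,2])/K[0,0],(v-K[1,2])/K[1,1]]); q=p.copy()
    for _ in range(20): q=p/(1+c['k1']*(q@q))
    d=c['rotation']@np.array([q[0],-q[1],-1]); return np.array(c['xyz']),d
def onz(c,u,v,z):
    o,d=ray(c,u,v); return o+d*(z-o[2])/d[2]
def proj(c,P):
    p=c['rotation'].T@(np.array(P)-c['xyz']); q=np.array([p[0],-p[1]])/-p[2]
    q=q*(1+c['k1']*(q@q)); K=c['intrinsics']; return q*[K[0,0],K[1,1]]+K[:2,2]
E
python3 - <<'E'
from h import *
s=robot.observe();print(s)
for n in('top','side'):
    c=cam(n); print(n,c['xyz'],c['rotation'],c['intrinsics'],c['k1']); cv2.imwrite(f'pics/{n}1.png',c['pixels'][:,:,::-1])
E
```

```text
{'time': 0.0, 'qpos': array([-1.36200608e+00,  3.42726829e-01,  1.52505534e+00, -2.16724829e-05,
        1.27542592e+00, -1.46016029e-01]), 'qvel': array([-0.00170795, -0.00242178, -0.00089538, -0.00218398,  0.00177673,
       -0.00036538]), 'joint_efforts': array([ 1.38332409e-03, -4.31236446e+01, -2.44214112e+01,  7.18524749e-02,
        5.59692469e-02, -1.51735298e-04]), 'tool_pos': array([ 0.18231119, -0.49189387,  0.24302946]), 'tool_rot': array([-3.13999139e+00, -2.14538739e-04,  3.54812426e-01]), 'contact_force': array([0.41485327, 0.07093885, 0.03164573]), 'torque': array([0.00878013, 0.03359964, 0.01133413]), 'grip_force': 0.0, 'opening': 0.0920128613191554}
top [-0.01857872  0.2144964   1.31628088] [ 0.49115679 -0.00931138 -1.64583047] [[543.37560186   0.         320.14027127]
 [  0.         543.37560186 235.55501349]
 [  0.           0.           1.        ]] -0.07707146650409942
side [0.5434037  1.2510289  0.89758095] [ 0.95361025  0.01478166 -3.08467673] [[467.36455356   0.         321.11346595]
 [  0.         467.36455356 238.51540975]
 [  0.           0.           1.        ]] -0.055667105364768106
```

View pics/top1.png

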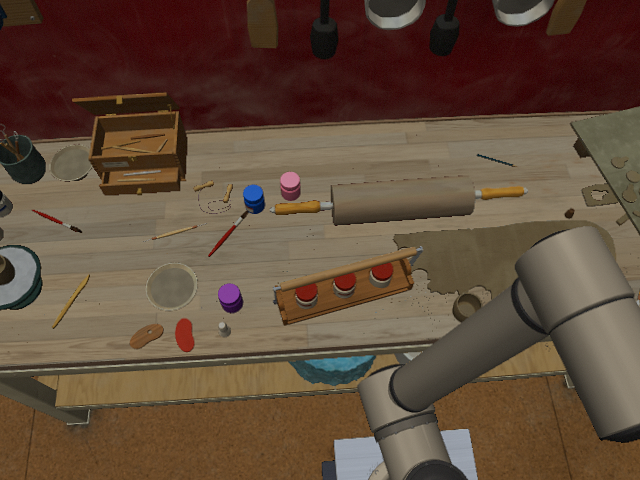

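View pics/side1.png

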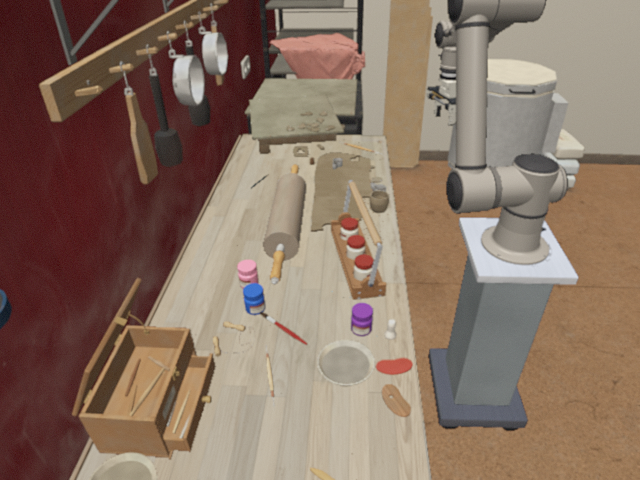

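The top view shows the three red-lid jars in the carrier at (306,294), (344,283) and (381,273). They stand in its row, so they are the targets. The purple (230,297), blue (254,199) and pink (290,185) jars are the look-alikes, to be left alone. The stamp is at (223,328), the bowl at (172,287) and the pot at (467,306). The handle's bar runs from (278,288) to (418,252).

```bash
sed -i 's/^def cam/from scipy.spatial.transform import Rotation as Rn\ndef cam/; s/c\[.s.\]=s; return c/c["s"]=s\n    if "rotation" in c: c["rotation"]=Rn.from_euler("xyz",c["rotation"]).as_matrix()\n    return c/' h.py
python3 - <<'E'
from h import *
ims=[]
C={n:cam(n) for n in('top','side')}
for n,c in C.items():
    im=c['pixels']; hsv=cv2.cvtColor(im,cv2.COLOR_RGB2HSV)
    m=(((hsv[...,0]<6)|(hsv[...,0]>174))&(hsv[...,1]>150)&(hsv[...,2]>80)).astype(np.uint8)
    if n=='top': roi=(270,235,160,100)
    else: roi=(320,170,80,140)
    x,y,w,h=roi; mm=np.zeros_like(m); mm[y:y+h,x:x+w]=m[y:y+h,x:x+w]
    k,l,st,ce=cv2.connectedComponentsWithStats(mm)
    for i in range(1,k):
        if st[i,4]>30: print(n,st[i],ce[i],onz(c,*ce[i],.08),onz(c,*ce[i],.073))
    f=480//h if n=='side' else 5
    f=4; cv2.imwrite(f'pics/{n}c.png',cv2.resize(im[y:y+h,x:x+w,::-1],None,fx=f,fy=f,interpolation=2))
E
python3 -c "
import cv2,numpy as np
a=cv2.imread('pics/topc.png');b=cv2.imread('pics/sidec.png')
b=cv2.resize(b,None,fx=.5,fy=.5) if 0 else b
o=np.zeros((600,800,3),np.uint8);a=cv2.resize(a,(480,300));o[:300,:480]=a;o[:560,480:800]=b;cv2.imwrite('pics/crop.png',o)"
```

```text
top [372 263  21  16 241] [382.56431535 270.65560166] [0.52980868 0.00520031 0.08      ] [0.53291373 0.00401525 0.073     ]
top [334 273  22  16 241] [345.1659751  280.59751037] [0.50965285 0.10116229 0.08      ] [0.51264377 0.10052058 0.073     ]
top [296 284  21  16 253] [306.49011858 291.49011858] [0.48753161 0.19840338 0.08      ] [0.49039727 0.19831226 0.073     ]
side [341 218  17  12 148] [349.10810811 223.2972973 ] [0.53719501 0.01513317 0.08      ] [0.53714185 0.00455163 0.073     ]
side [348 235  17  13 165] [355.90909091 241.31515152] [0.51608061 0.11209383 0.08      ] [0.51584667 0.10234244 0.073     ]
side [355 255  18  14 197] [363.47715736 261.41624365] [0.49509556 0.2086133  0.08      ] [0.49468195 0.1996883  0.073     ]
```

View pics/crop.png

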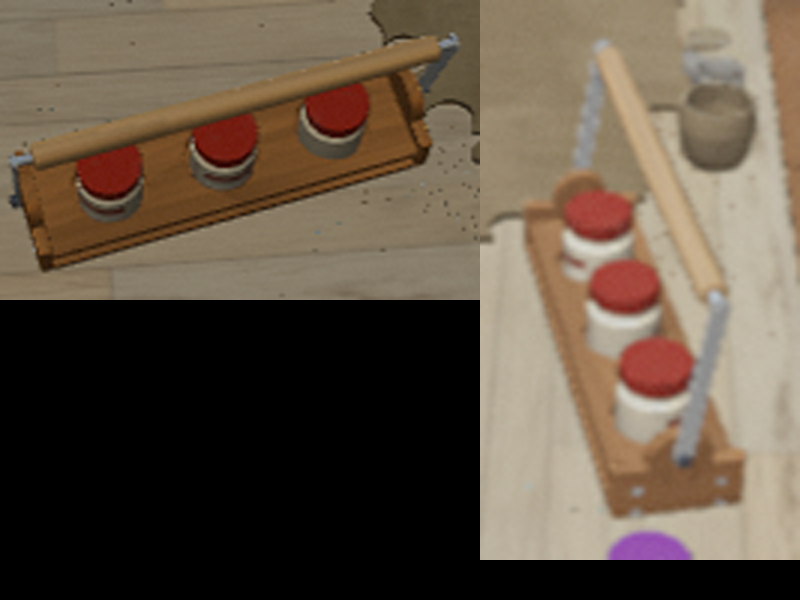

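The crop shows three red-lid, white-bodied jars in the carrier, so these are the targets. The bar's ends are at about top (282,286) and (417,251), and side (379,242) and (352,183). Next I'll triangulate the bar, the jars and the neighbours.

Run:
```python
from h import *
t,s=cam('top'),cam('side')
def tri(a,b):
    o1,d1=ray(t,*a);o2,d2=ray(s,*b)
    d1/=np.linalg.norm(d1);d2/=np.linalg.norm(d2)
    k=np.linalg.lstsq(np.c_[d1,-d2],o2-o1,rcond=None)[0]
    p,q=o1+k[0]*d1,o2+k[1]*d2;return (p+q)/2,np.linalg.norm(p-q)
R=tri((417,251),(352,183));L=tri((282,286),(379,242));print('bar',R,L)
for a,b in[((306.5,290.8),(363.5,260.9)),((345.2,279.8),(355.9,240.8)),((382.6,270.4),(349.1,222.8))]:print('jar',tri(a,b))
print('stamp',onz(t,223,328,.03),'bowl',onz(t,172,287,.03),'purple',onz(t,230,291,.07),'pot',onz(t,467,298,.06),'pin end',onz(t,275,210,.03),'pin',onz(t,333,220,.03),onz(t,333,205,.05))
for p in [(0.515,.1015,.01),(.493,.199,.08)]: print(proj(t,p),proj(s,p))
```

```text
bar (array([ 0.53018586, -0.06535539,  0.18031467]), np.float64(0.0009615363361152365)) (array([0.46083444, 0.25454634, 0.18269592]), np.float64(0.0035882623582811253))
jar (array([0.49356033, 0.19778194, 0.07265269]), np.float64(0.002339668653395154))
jar (array([0.51539275, 0.10003193, 0.0729162 ]), np.float64(0.0011016315399796956))
jar (array([0.53561562, 0.00314155, 0.07282754]), np.float64(0.0036896108873646547))
stamp [0.42546555 0.40945418 0.03      ] bowl [0.54403251 0.54112758 0.03      ] purple [0.50605973 0.3866441  0.07      ] pot [ 0.44897993 -0.19951542  0.06      ] pin end [0.7548902  0.26898713 0.03      ] pin [0.71213837 0.11237924 0.03      ] [0.74771543 0.10990451 0.05      ]
[343.48310094 289.46187559] [355.6032311  257.67236743]
[306.10555931 289.43936322] [364.16058179 259.3403781 ]
```

Call:
step_arm(motion=[[[0.73,-0.58,-0.05],-0.143],[[1.46,-1.16,-0.1],-0.286],[[2.19,-1.75,-0.17],-0.429],[[2.92,-2.33,-0.17],-0.572],[[3.65,-2.91,-0.17],-0.715],[[4.38,-3.49,-0.17],-0.858],[[5.11,-4.07,-0.17],-1.0],[[5.84,-4.66,-0.17],-1.144],[[6.57,-5.24,-0.17],-1.287],[[7.3,-5.82,-0.17],-1.43]], hand=255, squeeze=20)

```text
time: 1.55
tool_pos: [0.4726, -0.0109, 0.2541]
tool_rot: [3.141, 0.0, 1.79]
contact_force: [1.1, 0.1, 0.1]
opening: 0.0008
grip_force: 0.0
```

Call:
step_arm(motion=[[[0.55,0.53,0],0],[[1.1,1.06,0],0],[[1.67,1.58,0],0],[[1.67,1.58,0.7],0],[[1.67,1.58,1.37],0],[[1.67,1.58,1.37],0]])

```text
time: 2.3
tool_pos: [0.5413, 0.1054, 0.169]
tool_rot: [-3.135, -0.001, 1.785]
contact_force: [1.6, 0.7, 0.2]
opening: 0.0004
grip_force: 0.0
```

Call:
step_arm(motion=[[[0,-0.3,0],0],[[0,-0.6,0],0],[[0,-0.9,0],0],[[0,-1.2,0],0],[[0,-1.5,0],0],[[0,-1.5,0],0],[[0,-1.5,-0.7],0],[[0,-1.5,-1.37],0],[[0,-1.5,-1.37],0]])

```text
time: 3.42
tool_pos: [0.458, 0.0863, 0.258]
tool_rot: [3.133, 0.002, 1.785]
contact_force: [-0.3, -0.9, 0.5]
opening: 0.0009
grip_force: 0.0
```

Run:
```python
from h import *
c=cam('side');t=cam('top');o=np.zeros((480,640,3),np.uint8)
cv2.imwrite('pics/h.png',np.hstack([cv2.resize(c['pixels'][150:330,300:480],(400,400)),cv2.resize(t['pixels'][210:360,250:450],(400,300))[0:300] if 0 else cv2.resize(t['pixels'][200:380,250:430],(400,400))])[:,:,::-1])
```

```text
(no output)
```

View pics/h.png

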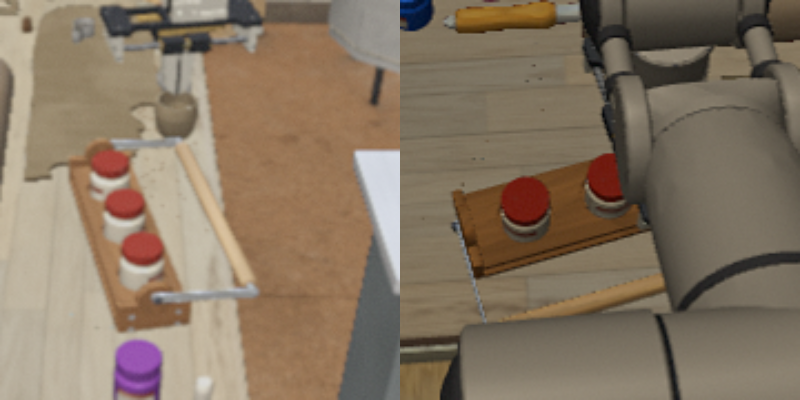

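The picture shows the handle folded down on the robot's side, with the bar in the side crop from (185,150) to (245,285), and all three jars standing. I'll go to the left jar first.

Call:
step_arm(motion=[[[0.56,0.32,0],0],[[1.12,0.65,0],0],[[1.69,0.97,0],0],[[1.69,0.97,0.9],0],[[1.69,0.97,1.8],0],[[1.69,0.97,2.2],0],[[1.69,0.97,2.2],0],[[1.69,0.97,2.2],0]], hand=0)

```text
time: 4.53
tool_pos: [0.4912, 0.1978, 0.1225]
tool_rot: [3.141, 0.0, 1.785]
contact_force: [-0.6, -0.5, -0.2]
opening: 0.0756
grip_force: 0.0
```

Run:
```python
from h import *
c=cam('wrist');s=c['s'];print(s['tool_pos'],s['tool_rot'],c['T_tool_cam'].round(4).tolist())
T=np.eye(4);T[:3,:3]=Rn.from_euler('xyz',s['tool_rot']).as_matrix();T[:3,3]=s['tool_pos'];W=T@c['T_tool_cam'];c['xyz']=W[:3,3];c['rotation']=W[:3,:3]
hsv=cv2.cvtColor(c['pixels'],cv2.COLOR_RGB2HSV)
m=(((hsv[...,0]<6)|(hsv[...,0]>174))&(hsv[...,1]>150)&(hsv[...,2]>60)).astype(np.uint8)
k,l,st,ce=cv2.connectedComponentsWithStats(m)
for i in range(1,k):
    if st[i,4]>400: print(st[i],ce[i],onz(c,*ce[i],.08))
for p in[(.4935,.198,.08),(.515,.1005,.08)]:print(proj(c,p))
cv2.imwrite('pics/w1.png',c['pixels'][:,:,::-1])
```

```text
[0.49115801 0.19779375 0.12248972] [3.14072032e+00 4.02046156e-05 1.78469735e+00] [[0.0008, 0.9651, 0.2618, 0.0718], [1.0, -0.0007, -0.0002, -0.001], [-0.0, 0.2618, -0.9651, -0.1418], [0.0, 0.0, 0.0, 1.0]]
[ 287  217   97   91 6978] [334.77300086 263.92548008] [0.49349473 0.20480141 0.08      ]
[332.11837396 275.15792461]
[331.84064244 423.66310557]
```

View pics/w1.png

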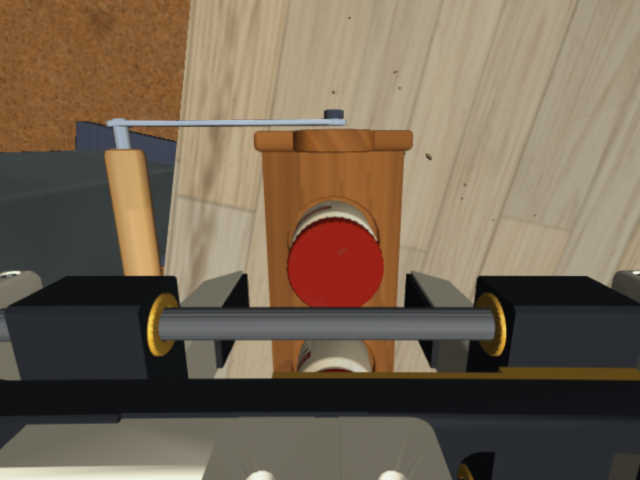

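The wrist view shows the left jar's lid centred near (335,264) between the open fingers, and the handle folded at left. The fit is good to a few mm. Descend, grip and lift.

Call:
step_arm(motion=[[[0.04,0.06,0],0],[[0.04,0.06,0],0],[[0.04,0.06,0.4],0],[[0.04,0.06,0.8],0],[[0.04,0.06,1.11],0],[[0.04,0.06,1.11],0],[[0.04,0.06,1.11],0]])

```text
time: 5.45
tool_pos: [0.4942, 0.2009, 0.0561]
tool_rot: [3.14, 0.0, 1.785]
contact_force: [-0.0, 0.6, -0.0]
opening: 0.0917
grip_force: 0.0
```

Call:
step_arm(motion=[[[0,0,0],0],[[0,0,0],0],[[0,0,0],0],[[0,0,0],0],[[0,0,0],0],[[0,0,0],0],[[0,0,0],0],[[0,0,0],0]], hand=255, squeeze=25)

```text
time: 6.45
tool_pos: [0.4939, 0.2008, 0.0555]
tool_rot: [3.141, 0.0, 1.785]
contact_force: [1.7, -0.8, 2.7]
opening: 0.0556
grip_force: 25.0
```

Call:
step_arm(motion=[[[0,0,-0.3],0],[[0,0,-0.8],0],[[0,0,-1.3],0],[[0,0,-1.5],0],[[0,0,-1.5],0],[[0,0,-1.5],0],[[0,0,-1.5],0],[[0,0,-1.5],0]])

```text
time: 7.45
tool_pos: [0.4933, 0.2007, 0.1446]
tool_rot: [-3.14, 0.0, 1.785]
contact_force: [0.6, 0.5, -2.0]
opening: 0.0557
grip_force: 25.0
```

Call:
step_arm(motion=[[[0,0,0],0],[[0,0,0],0]])

```text
time: 7.7
tool_pos: [0.4935, 0.2008, 0.1452]
tool_rot: [-3.141, 0.0, 1.785]
contact_force: [0.6, -0.6, -2.4]
opening: 0.0554
grip_force: 25.0
```

Call:
step_arm(motion=[[[0,0,0],0],[[0,0,0],0]])

```text
time: 7.95
tool_pos: [0.4936, 0.2008, 0.1453]
tool_rot: [3.142, 0.0, 1.785]
contact_force: [0.9, -0.2, -2.6]
opening: 0.0554
grip_force: 25.0
```

Left jar weighs about 2.3 N, so it is light. Setting it back.

Call:
step_arm(motion=[[[0,0,0.4],0],[[0,0,0.8],0],[[0,0,1.15],0],[[0,0,1.3],0],[[0,0,1.4],0],[[0,0,1.46],0],[[0,0,1.5],0],[[0,0,1.5],0]])

```text
time: 8.95
tool_pos: [0.4938, 0.2008, 0.0556]
tool_rot: [3.141, 0.0, 1.785]
contact_force: [-0.5, 0.1, -2.4]
opening: 0.0556
grip_force: 25.0
```

Call:
step_arm(motion=[[[0,0,0],0],[[0,0,0],0],[[0,0,0],0],[[0,0,0],0],[[0,0,0],0],[[0,0,0],0],[[0,0,-0.5],0],[[0,0,-1.0],0],[[0,0,-1.4],0],[[0,0,-1.4],0]], hand=0)

```text
time: 10.2
tool_pos: [0.4946, 0.2011, 0.1409]
tool_rot: [3.138, -0.0, 1.785]
contact_force: [0.3, -0.7, 0.7]
opening: 0.0919
grip_force: 0.0
```

Call:
step_arm(motion=[[[-0.55,0,0],0],[[-1.1,0,0],0],[[-1.667,0,0],0],[[-1.667,0,0],0],[[-1.667,0,0.5],0],[[-1.667,0,1.0],0],[[-1.667,0,1.41],0],[[-1.667,0,1.41],0],[[-1.667,0,1.41],0]])

```text
time: 11.32
tool_pos: [0.515, 0.1035, 0.0551]
tool_rot: [3.141, 0.0, 1.785]
contact_force: [-0.0, -0.1, 0.3]
opening: 0.0916
grip_force: 0.0
```

Call:
step_arm(motion=[[[0,0,0],0],[[0,0,0],0],[[0,0,0],0],[[0,0,0],0],[[0,0,0],0],[[0,0,0],0],[[0,0,0],0],[[0,0,0],0]], hand=255)

```text
time: 12.32
tool_pos: [0.5155, 0.1031, 0.0551]
tool_rot: [3.14, 0.0, 1.785]
contact_force: [5.1, 0.9, 3.4]
opening: 0.0555
grip_force: 25.0
```

Call:
step_arm(motion=[[[0,0,-0.3],0],[[0,0,-0.8],0],[[0,0,-1.3],0],[[0,0,-1.5],0],[[0,0,-1.5],0],[[0,0,-1.5],0],[[0,0,-1.5],0],[[0,0,-1.5],0]])

```text
time: 13.32
tool_pos: [0.5145, 0.103, 0.144]
tool_rot: [-3.14, -0.0, 1.785]
contact_force: [0.1, 0.1, -4.2]
opening: 0.0553
grip_force: 25.0
```

Call:
step_arm(motion=[[[0,0,0],0],[[0,0,0],0]])

```text
time: 13.58
tool_pos: [0.5148, 0.103, 0.1446]
tool_rot: [-3.141, 0.0, 1.785]
contact_force: [0.2, 0.9, -5.5]
opening: 0.0558
grip_force: 25.0
```

Middle jar is about 5 N, so it looks full. I'll set it back and weigh the right jar too, as asked.

Call:
step_arm(motion=[[[0,0,0.4],0],[[0,0,0.8],0],[[0,0,1.15],0],[[0,0,1.3],0],[[0,0,1.4],0],[[0,0,1.46],0],[[0,0,1.5],0],[[0,0,1.5],0]])

```text
time: 14.58
tool_pos: [0.5151, 0.1031, 0.0551]
tool_rot: [3.141, 0.0, 1.785]
contact_force: [0.1, 0.3, -3.9]
opening: 0.0554
grip_force: 25.0
```

Call:
step_arm(motion=[[[0,0,0],0],[[0,0,0],0],[[0,0,0],0],[[0,0,0],0],[[0,0,0],0],[[0,0,0],0],[[0,0,-0.5],0],[[0,0,-1.0],0],[[0,0,-1.4],0],[[0,0,-1.4],0]], hand=0)

```text
time: 15.82
tool_pos: [0.5159, 0.1031, 0.1403]
tool_rot: [3.138, 0.001, 1.785]
contact_force: [-0.3, 0.8, -0.3]
opening: 0.0917
grip_force: 0.0
```

Call:
step_arm(motion=[[[-0.55,0,0],0],[[-1.1,0,0],0],[[-1.667,0,0],0],[[-1.667,0,0],0],[[-1.667,0,0.5],0],[[-1.667,0,1.0],0],[[-1.667,0,1.4],0],[[-1.667,0,1.4],0],[[-1.667,0,1.4],0]])

```text
time: 16.95
tool_pos: [0.5363, 0.0058, 0.0551]
tool_rot: [3.141, 0.0, 1.785]
contact_force: [-0.4, -0.0, 0.3]
opening: 0.0918
grip_force: 0.0
```

Call:
step_arm(motion=[[[0,0,0],0],[[0,0,0],0],[[0,0,0],0],[[0,0,0],0],[[0,0,0],0],[[0,0,0],0],[[0,0,0],0],[[0,0,0],0]], hand=255)

```text
time: 17.95
tool_pos: [0.5364, 0.0053, 0.055]
tool_rot: [3.141, 0.0, 1.785]
contact_force: [1.1, -0.1, 3.4]
opening: 0.0558
grip_force: 25.0
```

Call:
step_arm(motion=[[[0,0,-0.3],0],[[0,0,-0.8],0],[[0,0,-1.3],0],[[0,0,-1.5],0],[[0,0,-1.5],0],[[0,0,-1.5],0],[[0,0,-1.5],0],[[0,0,-1.5],0]])

```text
time: 18.95
tool_pos: [0.5358, 0.0053, 0.144]
tool_rot: [-3.14, -0.0, 1.785]
contact_force: [-1.0, -0.5, -1.3]
opening: 0.0558
grip_force: 25.0
```

Call:
step_arm(motion=[[[0,0,0],0],[[0,0,0],0]])

```text
time: 19.2
tool_pos: [0.536, 0.0053, 0.1446]
tool_rot: [-3.141, 0.0, 1.785]
contact_force: [-0.4, -0.4, -0.3]
opening: 0.0558
grip_force: 25.0
```

The right jar is light and still held (opening 55.8 mm), so the middle jar is the full one. Setting the right jar back, then returning to the middle.

Call:
step_arm(motion=[[[0,0,0.4],0],[[0,0,0.8],0],[[0,0,1.15],0],[[0,0,1.3],0],[[0,0,1.4],0],[[0,0,1.46],0],[[0,0,1.5],0],[[0,0,1.5],0]])

```text
time: 20.2
tool_pos: [0.5363, 0.0053, 0.055]
tool_rot: [3.141, 0.0, 1.785]
contact_force: [-0.1, -0.2, -2.4]
opening: 0.0554
grip_force: 25.0
```

Call:
step_arm(motion=[[[0,0,0],0],[[0,0,0],0],[[0,0,0],0],[[0,0,0],0],[[0,0,0],0],[[0,0,0],0],[[0,0,-0.5],0],[[0,0,-1.0],0],[[0,0,-1.4],0],[[0,0,-1.4],0]], hand=0)

```text
time: 21.45
tool_pos: [0.5371, 0.0052, 0.1403]
tool_rot: [3.138, 0.001, 1.785]
contact_force: [0.2, -0.2, -0.4]
opening: 0.0919
grip_force: 0.0
```

Call:
step_arm(motion=[[[0.55,0,0],0],[[1.1,0,0],0],[[1.667,0,0],0],[[1.667,0,0],0],[[1.667,0,0.5],0],[[1.667,0,1.0],0],[[1.667,0,1.4],0],[[1.667,0,1.4],0],[[1.667,0,1.4],0]])

```text
time: 22.58
tool_pos: [0.5153, 0.1026, 0.0551]
tool_rot: [3.141, 0.0, 1.784]
contact_force: [-0.1, -0.2, -0.1]
opening: 0.0917
grip_force: 0.0
```

Call:
step_arm(motion=[[[0,0,0],0],[[0,0,0],0],[[0,0,0],0],[[0,0,0],0],[[0,0,0],0],[[0,0,0],0],[[0,0,0],0],[[0,0,0],0]], hand=255)

```text
time: 23.58
tool_pos: [0.515, 0.1031, 0.0549]
tool_rot: [3.141, 0.0, 1.785]
contact_force: [0.1, -0.0, 3.9]
opening: 0.0555
grip_force: 25.0
```

Call:
step_arm(motion=[[[0,0,-0.3],0],[[0,0,-0.8],0],[[0,0,-1.4],0],[[0,0,-2.0],0],[[0,0,-2.6],0],[[0,0,-3.1],0],[[0,0,-3.3],0],[[0,0,-3.3],0],[[0,0,-3.3],0],[[0,0,-3.3],0]])

```text
time: 24.82
tool_pos: [0.5143, 0.103, 0.2513]
tool_rot: [-3.139, -0.0, 1.785]
contact_force: [-0.1, -1.0, -4.8]
opening: 0.0557
grip_force: 25.0
```

Call:
step_arm(motion=[[[0,0,0],0],[[0,0,0],0],[[0,0,0],0],[[0,0,0],0]])

```text
time: 25.32
tool_pos: [0.5148, 0.103, 0.2527]
tool_rot: [3.142, 0.0, 1.785]
contact_force: [0.8, 0.2, -4.2]
opening: 0.0555
grip_force: 25.0
```

Run:
```python
from h import *
c=cam('side');t=cam('top')
cv2.imwrite('pics/f.png',np.hstack([cv2.resize(c['pixels'][100:340,250:490],(400,400)),cv2.resize(t['pixels'][180:380,200:400],(400,400))])[:,:,::-1])
```

```text
(no output)
```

View pics/f.png

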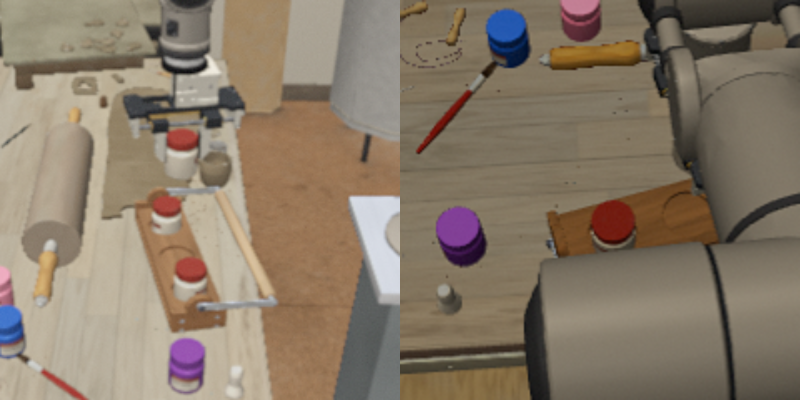

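The side crop shows the full jar held upright at (181,155). The other two stand in the carrier at (166,215) and (190,278), the handle is folded, and the bystanders are in place.

```bash
python3 -c "
from cell import robot
print(robot.hand_in())"
```

```text
the job is handed in; nothing more can be done
None
```

The middle jar is the full one (about 5 N; the left and right jars read about 2 N or less). I handed the job in holding it upright about 20 cm above the table, with the other two standing in the carrier, the handle folded toward the robot, and the pot, bowl and stamp not touched.

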